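Set and lock the hold-down spindle of a saddle forming station

TASK

Turn the square head of the hold-down spindle until its white line is back in line with the white line on the bracket. Then run the brass jam nut down onto its washer and lock the setting by tightening the nut hand-tight, to about 0.5 N m; much harder and it drags the spindle off its mark again. Let go, and leave the other things on the bench where they are.

Things in the scene. Friction and masses are not known exactly. Their poses are not given: they have to be found in the camera images.
- spindle (a joint): angle of the spindle, rad: 0 with its white line in line with the bracket's, growing as it turns clockwise (from above). It starts 0.5 to 1.2 rad short (negative). Clockwise lowers it, 4 mm a turn. It takes 0.75 N m to turn and stays where it is left; the loose jam nut rides round with it, and so does the spindle with the nut beyond 0.75 N m.
- spindle_head (a point): centre of the spindle's square dark steel head, 26 x 26 mm, 24 mm high, on top of the vertical 20 mm threaded spindle; x and y axes square to its side faces, x along its white line, z up. A dark dial disc, 34 mm diameter, 4 mm thick, sits on the spindle directly under the head and carries the line on.
- jam_nut: brass hexagon nut on the spindle, about 11 mm below the dial: 42 mm across flats, 48 mm across corners, 16 mm high. Origin at its centre, half-way up; x square to one pair of flats (others at 60, 120 deg), z up. Right-hand thread: clockwise from above runs it down 4 mm a turn, stiffly, with 0.2 N m. Once the spindle is set it needs 1.2 to 3.0 rad to come home on the washer. Grip 30 to 40 N.
- washer: loose steel washer under the nut, 48 mm outside, 6 mm thick, on the flat top of the head block. With the nut home on it the torque to turn the nut jumps to 0.3 N m and climbs by about 0.09 N m per 0.1 rad, for 0.4 rad, then stops dead; the nut stays where it is let go. Origin at the centre of its underside, level with the block's top; within 70 mm of the axis nothing fixed is higher.
- station: the forming station, fixed to the bench: steel bed plate 250 x 420 x 20 mm with a black saddle on its former, a blue stop bracket whose steel head block carries the vertical spindle, and two small forming cylinders on blue inclined brackets, none higher than 200 mm. Origin on the bench directly under the spindle's axis; x along the bracket's white line, away from the spindle.
- spanner: loose open-ended spanner, 200 mm long, lying on the bench; leave alone. Origin on its underside at mid-length
- oil_bottle: yellow oil bottle with red cap, 52 mm diameter, 150 mm high, standing; leave alone. Origin at the centre of its underside
- rivet_bin: open blue plastic bin 150 x 110 x 60 mm; leave alone. Origin at the centre of its underside

How it is judged (in metres and radians):
On the way, in this order (a step that is already met when the one before it is completed fails the run):
1. the spindle's white line is on the bracket's line (within 0.10 rad) (value of joint spindle between -0.1 and 0.1 rad), for 0.3 s.
2. the jam nut is tight: it presses on the washer with more than 4.3 N (reached at about 0.36 N m), with the spindle still on its mark (contact force between jam_nut and washer above 4.3 N and value of joint spindle between -0.14 and 0.14 rad), for 0.3 s.
At the end, for the whole second after the job is handed in: The spindle stands on its mark within 0.14 rad (8 degrees), and the jam nut has been let go and presses on the washer with more than 4.3 N, as it does once it has been tightened to about 0.36 N m or more (all of step 2 and contact force between the arm and jam_nut below 0.1 N); the robot touches nothing.
It fails at once if the spindle is wrenched more than 0.35 rad past its mark (value of joint spindle above 0.35 rad).
It fails at once if the spanner, the oil bottle or the bin is moved by more than 15 mm (distance of any of spanner, oil_bottle, rivet_bin from where it was at the start of the episode above 0.015 m).
It also fails if it takes over 70 s, if anything falls off the work surface, if the arm or the gripper's body presses on something with over 40 N, if the wrist force passes 120 N, or if a joint passes its speed limit or range.

ROBOT

A 7-joint arm with a two-finger parallel gripper is mounted at the origin on the work surface. World frame = base frame: x ahead of the robot, y to its left, z up, the work surface at z = 0. Lengths are in mm, angles in rad, forces in N, time in s.
With the tool pointing down it reaches from about 400 to 900 mm from the base axis. Payload 5.5 kg.
Tool frame: the origin (TCP) lies at the very end of the fingers, on their centre line; the grasp point (between the pads) lies grip_depth behind it (grip_depth is the distance from the TCP to the grasp point, in mm); z points along the fingers, y is the direction in which the jaws open and shut (so a half turn about z gives the same grasp; the last joint's range is limited). The gripper opens to 85 mm and grips with 20 to 120 N. Pads are 22 mm wide; open, the fingers measure 114 mm over their backs; the gripper's body (76 mm by 85 mm) begins 54 mm behind the grasp point. The pads swing forward as they close: fully open they stand 13 mm farther back than shut.
Start: joints at [1.579, 0.501, -0.427, 1.55, 0.221, 1.138, -0.21], TCP at [163.867, -629.005, 231.31] pointing down, gripper open.
Joint ranges: [-2.88, 2.88], [-0.31, 2.03], [-1.54, 1.56], [0.2, 2.42], [-1.41, 4.55], [0.19, 2.02], [-2.57, 2.57]. Speed limits (rad/s): [2.57, 2.57, 3.14, 3.14, 3.14, 3.14, 3.14].

INTERFACE

Orientations are given as a unit quaternion [w, x, y, z].
In Python, from station import get_obs, get_image, hand_in, grip_depth gives the robot as it stands. The module is installed in compiled form; this text tells all that it offers.
- The arm moves only by the tool jog_arm, never from a script. Its argument "increments" is a list of rows, each a list of 2 entries, a list of its own where there are three numbers: the shift along the world's x, y, z in cm, then the turn, a rotation vector about the world's x, y, z in rad. A call has exactly 5 rows; each row shifts and turns the commanded pose from where the row before left it; what a row does not reach is not made up. A row lasts 1/10 s, in which the tool goes at most 50 mm and 8.59 degrees, less where a joint would pass 70% of its speed; a pose out of reach is approached as far as the arm can. A call with a gripper value outside its range is refused whole. "fingers" is the finger opening in cm, from 0 to 8.54, set as the call begins (left out, the last holds). The fingers move at their own pace and stop on an object; "squeeze" is the grip in N (left out, the last holds). Time passes only in rows, so rows that do not move let the fingers close, or fill a call up. It gives the time, the measured TCP pose, the force and the opening at its end, in the units of the state.
- get_obs(): the state, without advancing time (a new reading comes with each control period).
- get_image(name): name is "side" or "top"; returns a dict with "img" (480x640x3 uint8, red, green, blue), "z_map" (480x640 float32, mm along the optical axis (not along the pixel's ray), 0 where there is no reading), "vertical_fov" (degrees; the focal length in pixels is half the picture's height over the tangent of half this angle, whatever the lens; pixels are square), "cx", "cy" (the principal point, pixels), "R" (3x3) and "t" (3): a world point X has camera coordinates R X + t. Camera axes: x right, y down, z forward; pixel columns grow to the right and rows downward; lengths in mm; the calibration is good to about 2 mm. A picture is of the moment at which its call begins.
- hand_in(): hands the job in, once; it reports no verdict.
The state is a dict: "clock": time; "qpos": joint angles; "qvel": joint speeds; "effort": joint torques, N m; "tcp_pos": TCP position; "orientation": TCP orientation; "wrist_force": force on the tool from outside, world axes, zero at the start; "wrist_torque": the same for the moment, N m; "finger_gap": opening from 0.0 (shut) to 1.0 (fully open).
Only numpy, scipy, OpenCV 4.12 (cv2) and the standard library are available. Lean on these libraries where they do the work, as an engineer would, in place of code of your own. Each camera call takes 0.05 s, during which the arm holds its last target. There are 200 camera calls.

## Working session

There is one attempt and no reset: what is moved stays moved. The work goes in short steps, Python scripts to look and compute and a tool call to move; the robot and the scene stay as the last step left them, time stands still between calls to the robot, and variables do not carry over. Pictures are saved under pics/ and viewed, about 8 in all and at most 12, crops included, and the job is handed in when it is done.

Besides the shell and the picture viewer there is one more tool, called after "Call:" as a command line: name --argument value ..., lists and objects as JSON in quotes. jog_arm: Moves the arm, as the interface text tells. Its arguments: {"type":"object","properties":{"increments":{"type":"array"},"fingers":{"type":"number"},"squeeze":{"type":"number"}},"required":["increments"]}

```bash
mkdir -p pics; cat > h.py <<'E'
import numpy as np, cv2
from station import get_obs, get_image, hand_in, grip_depth
def f(d): return 240/np.tan(np.radians(d["vertical_fov"])/2)
def pts(d):
    z=d["z_map"]; v,u=np.mgrid[:480,:640]; F=f(d)
    P=np.dstack([(u-d["cx"])*z/F,(v-d["cy"])*z/F,z]).astype(float)
    return (P-np.array(d["t"]).ravel())@np.array(d["R"])
def ray(d,u,v,h):
    R=np.array(d["R"]);t=np.array(d["t"]).ravel();c=-R.T@t
    r=R.T@np.array([(u-d["cx"])/f(d),(v-d["cy"])/f(d),1]); return c+r*(h-c[2])/r[2]
def save(n,im): cv2.imwrite("pics/"+n+".png",im[:,:,::-1])
E
python3 - <<'E'
from h import *
print(get_obs(),grip_depth)
for n in("side","top"):
    d=get_image(n); save(n+"0",d["img"]); print(n,d["vertical_fov"],d["cx"],d["cy"],np.round(d["R"],3).tolist(),d["t"])
    np.save(n+"0.npy",d,allow_pickle=True)
E
```

```text
{'clock': 0.0, 'qpos': array([ 1.57919532,  0.50187839, -0.42676022,  1.55146396,  0.2207807 ,
        1.13828048, -0.21030838]), 'qvel': array([ 6.79598432e-04, -1.32871128e-04,  2.58175747e-05, -2.72494411e-04,
       -3.08307027e-04, -1.31998575e-03,  1.40844785e-04]), 'effort': array([-2.87844978e-04, -5.69511473e+01, -5.81599340e+00, -2.80934930e+01,
        1.08357987e-02,  1.20383321e-02,  1.48751275e-05]), 'tcp_pos': array([ 163.60481832, -628.35036693,  230.23164362]), 'orientation': array([-9.86356027e-04,  9.91894153e-01,  1.27063015e-01, -8.63938224e-05]), 'wrist_force': array([-0.02734075,  0.78477162, -0.29337251]), 'wrist_torque': array([-0.03963926, -0.0559448 , -0.04082158]), 'finger_gap': 1.0009319050569556} 18.700000000000003
side 46.17834493506974 318.9969653835036 239.3091956194366 [[0.998, -0.055, -0.024], [-0.049, -0.503, -0.863], [0.036, 0.863, -0.505]] [-540.16286438  146.91270982 1305.96903295]
top 50.220520836332554 324.3515550420862 245.28717848456608 [[-0.026, -0.999, -0.027], [-0.996, 0.029, -0.087], [0.088, 0.025, -0.996]] [  28.07576027  538.13337683 1403.43133063]
```

View pics/side0.png

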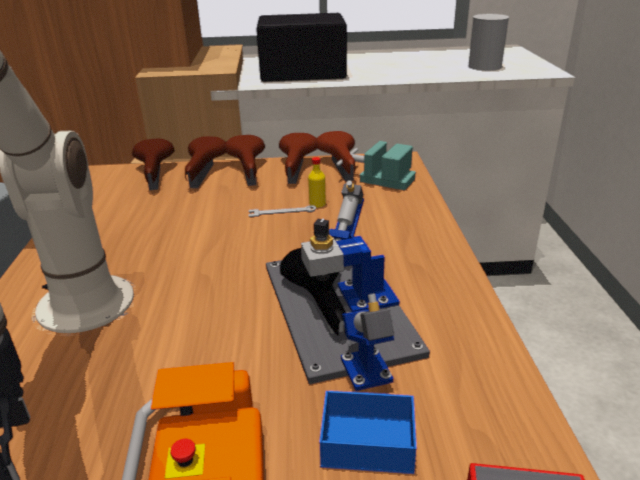

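View pics/top0.png

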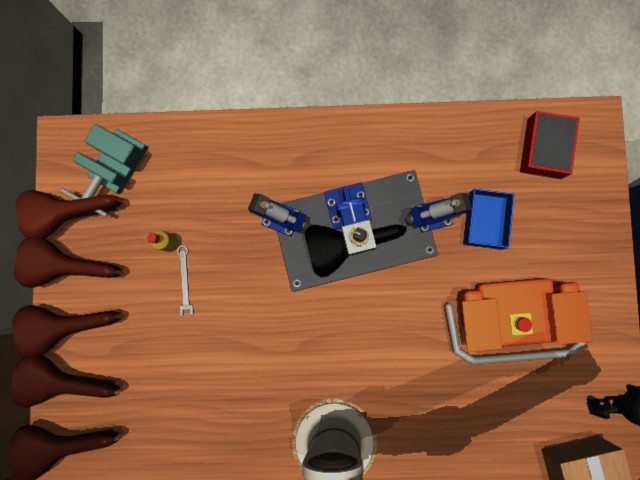

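The side view shows the spindle at about (321,235) on the blue bracket. In the top view it is at (358,236), the bottle at (163,241), the spanner at (185,280), the bin at (489,219), and the gripper at lower right.

```bash
python3 - <<'E'
from h import *
t=np.load("top0.npy",allow_pickle=True).item();s=np.load("side0.npy",allow_pickle=True).item()
a=cv2.resize(t["img"][205:265,320:400],(800,600),interpolation=cv2.INTER_CUBIC)
b=cv2.resize(s["img"][210:280,285:378],(797,600),interpolation=cv2.INTER_CUBIC)
save("crop0",cv2.resize(np.hstack([a,b]),(800,300),interpolation=cv2.INTER_AREA)); save("top_c",a)
P=pts(t)
np.set_printoptions(precision=0,suppress=True,linewidth=200)
print(P[222:252,340:378,2][::2,::2])
E
```

```text
[[ 35.  35. 156. 158. 162. 156. 160. 163. 153. 166. 166. 164. 168. 166. 167.  21.  22.  26.  21.]
 [ 29.  32. 158. 158. 163. 161. 164. 164. 167. 163. 163. 162. 163. 167. 166. 170.  18.  21.  23.]
 [ 34.  28. 159. 164. 164. 168. 163. 162. 164. 169. 188. 168. 159. 170. 165. 164.  20.  13.  19.]
 [ 20. 162. 164. 166. 169. 163. 167. 164. 187. 230. 189. 184. 166. 167. 169. 166.  21.  25.  21.]
 [ 19. 140. 164. 167. 165. 163. 187. 188. 222. 225. 225. 223. 226. 165. 161. 162.  72.  82.  78.]
 [ 73.  18. 166. 167. 167. 164. 194. 207. 232. 230. 227. 225. 228. 225. 188. 164. 165.  84.  87.]
 [ 82.  74. 166. 164. 161. 172. 187. 227. 226. 226. 226. 228. 228. 201. 168. 164. 164.  85.  84.]
 [ 79.  86. 160. 163. 163. 168. 187. 228. 225. 226. 230. 228. 226. 207. 174. 167. 163.  85.  82.]
 [ 80.  88. 144. 164. 166. 172. 189. 216. 228. 228. 231. 228. 228. 189. 169. 168. 163.  87.  86.]
 [ 81.  83.  87. 167. 165. 168. 186. 190. 204. 202. 227. 227. 198. 191. 163. 162. 164. 166.  86.]
 [ 83.  85.  85. 167. 162. 167. 172. 187. 192. 189. 190. 187. 191. 184. 162. 166. 165. 164.  82.]
 [ 83.  86.  85. 165. 163. 159. 162. 169. 181. 185. 186. 182. 177. 163. 168. 165. 163. 166.  54.]
 [ 84.  83.  89. 141. 164. 164. 164. 162. 167. 168. 164. 166. 166. 163. 166. 164. 166. 165.  20.]
 [ 85.  85.  82.  87. 166. 162. 170. 168. 173. 165. 161. 165. 169. 164. 165. 162. 166. 151.  19.]
 [ 84.  86.  86.  80. 165. 171. 166. 160. 169. 165. 162. 166. 160. 150. 127.  18.  21.  22.  18.]]
```

View pics/top_c.png

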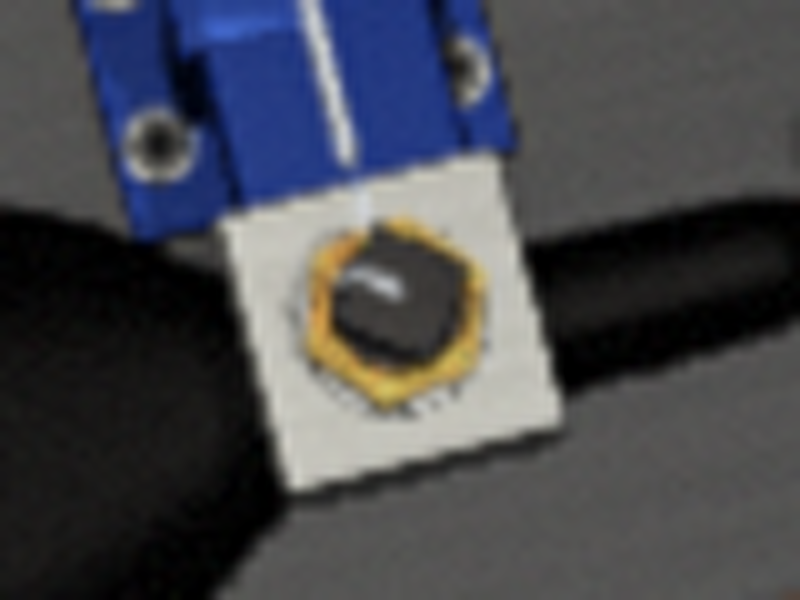

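View pics/crop0.png

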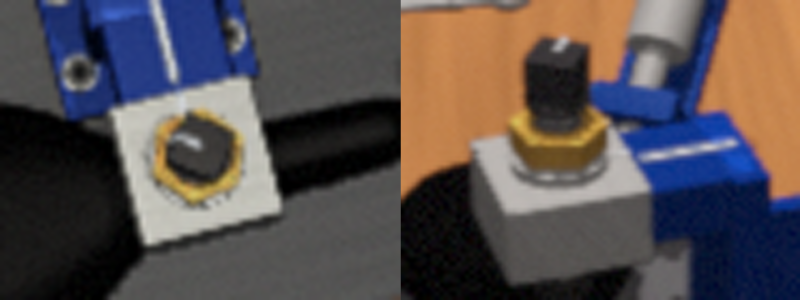

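```bash
python3 - <<'E'
from h import *
t=np.load("top0.npy",allow_pickle=True).item()
P=pts(t); Z=P[...,2]; im=t["img"].astype(int)
def xy(m,h): 
    v,u=np.nonzero(m); return np.array([ray(t,a,b,h)[:2] for a,b in zip(u,v)],np.float32)
box=np.zeros((480,640),bool); box[205:265,320:400]=1
m=box&(Z>215); zt=np.median(Z[m]); q=xy(m,zt)
print("headtop",zt,cv2.minAreaRect(q),q.mean(0))
blk=box&(abs(Z-164.5)<8); 
n=box&(abs(Z-187.5)<6); print("nutz",np.median(Z[n]), np.median(Z[blk]))
hsv=cv2.cvtColor(t["img"],cv2.COLOR_RGB2HSV)
g=(box&(hsv[...,0]>12)&(hsv[...,0]<32)&(hsv[...,1]>110)&(hsv[...,2]>90)); gq=xy(g,187.5)
hull=cv2.convexHull(gq)[:,0]; print("nut",cv2.minEnclosingCircle(gq)); print(np.round(cv2.approxPolyDP(hull,3,True)[:,0],1).tolist())
w=box&(im.min(2)>130); w[221:]=0; w[:,:345]=0; w[:,358:]=0
hb=np.median(Z[w]); q2=xy(w,hb)
l=cv2.fitLine(q2,cv2.DIST_L2,0,.01,.01).ravel(); print("bracket line",hb,l, np.degrees(np.arctan2(l[1],l[0])),len(q2))
w=m&(im.min(2)>110); q3=xy(w,zt); l=cv2.fitLine(q3,cv2.DIST_L2,0,.01,.01).ravel(); print("head line",l,np.degrees(np.arctan2(l[1],l[0])),len(q3),q3.mean(0))
s=np.load("side0.npy",allow_pickle=True).item();Ps=pts(s);ms=np.zeros((480,640),bool);ms[210:245,300:340]=1;ms&=(Ps[...,2]>205);print("side head", np.round([Ps[ms].mean(0),Ps[ms].min(0),Ps[ms].max(0)]))
E
```

```text
headtop 227.6623913377162 ((545.2296752929688, -71.45771789550781), (131.116455078125, 185.40426635742188), 3.384021759033203) [545.44916  -77.922646]
nutz 188.12871254242717 162.88810002307292
nut ((544.893798828125, -76.43903350830078), 22.457073211669922)
[[567.0999755859375, -80.0], [562.5999755859375, -62.599998474121094], [555.2999877929688, -57.5], [535.5, -56.900001525878906], [522.5999755859375, -73.69999694824219], [529.5, -91.0999984741211], [536.7999877929688, -96.30000305175781], [554.0999755859375, -96.9000015258789]]
bracket line 160.39862243106927 [ 9.7557849e-01  2.1965116e-01  6.0944434e+02 -6.2800533e+01] 12.688544 27
head line [ 5.0955892e-01  8.6043578e-01  5.4990985e+02 -6.9200798e+01] 59.365543 10 [549.90985 -69.20079]
side head [[  544.  -112.   234.]
 [  500. -1082.   205.]
 [  561.   -64.   773.]]
```

```bash
python3 - <<'E'
from h import *
t=np.load("top0.npy",allow_pickle=True).item()
P=pts(t); Z=P[...,2]
def xy(m,h): 
    v,u=np.nonzero(m); return np.array([ray(t,a,b,h)[:2] for a,b in zip(u,v)],np.float32)
b=np.zeros((480,640),bool); b[224:245,350:370]=1
for th in (214,218):
    m=b&(Z>th)&(Z<240); q=xy(m,227.7); print(cv2.minAreaRect(q),q.mean(0),len(q))
# sub-pixel: dark top vs brighter surroundings, upscaled
s=np.load("side0.npy",allow_pickle=True).item();Ps=pts(s);m=np.zeros((480,640),bool);m[210:260,300:342]=1
m&=(Ps[...,2]>205)&(Ps[...,2]<235)&(Ps[...,1]>-110)
q=Ps[m]; print("side",q.mean(0),np.percentile(q,[2,98],axis=0).round(0))
w=m&(s["img"].min(2)>120); v,u=np.nonzero(w); q=np.array([ray(s,a,c,227.7)[:2] for a,c in zip(u,v)],np.float32);print(q.round(1).tolist(),q.mean(0))
E
```

```text
((544.7149658203125, -76.89073944091797), (25.665895462036133, 26.75848960876465), 66.46839141845703) [544.72253 -76.99901] 122
((544.8984985351562, -76.98431396484375), (25.665931701660156, 26.309429168701172), 66.31556701660156) [544.7934  -77.11434] 121
side [544.86391195 -86.34138151 219.79370339] [[529. -97. 206.]
 [561. -68. 229.]]
[[548.9000244140625, -69.0], [551.0, -69.19999694824219], [546.7000122070312, -73.0999984741211], [548.7000122070312, -73.30000305175781], [550.7000122070312, -73.5], [546.4000244140625, -77.4000015258789], [548.4000244140625, -77.5999984741211]] [548.6867  -73.28463]
```

Call:
jog_arm --increments '[[[2.54,3.67,0.5],[0,0,0.05]],[[2.54,3.67,0.5],[0,0,0.05]],[[2.54,3.67,0.5],[0,0,0.05]],[[2.54,3.67,0.5],[0,0,0.05]],[[2.54,3.67,0.5],[0,0,0.05]]]' --fingers 8.5

```text
clock: 0.6
tcp_pos: [291.4, -443.7, 256.1]
orientation: [-0.0, 0.968, 0.251, -0.0]
wrist_force: [-0.0, -0.3, 0.2]
finger_gap: 0.995
```

Call:
jog_arm --increments '[[[2.54,3.67,0.3],[0,0,0.065]],[[2.54,3.67,0.3],[0,0,0.065]],[[2.54,3.67,0.3],[0,0,0.065]],[[2.54,3.67,0.3],[0,0,0.065]],[[2.54,3.67,0.3],[0,0,0.065]]]'

```text
clock: 1.1
tcp_pos: [418.3, -260.4, 271.3]
orientation: [0.0, 0.915, 0.404, -0.0]
wrist_force: [0.7, -0.5, -0.2]
finger_gap: 0.993
```

Call:
jog_arm --increments '[[[2.54,3.67,0],[0,0,0.065]],[[2.54,3.67,0],[0,0,0.065]],[[2.54,3.67,0],[0,0,0.065]],[[2.54,3.67,0],[0,0,0.065]],[[2.54,3.67,0],[0,0,0.065]]]'

```text
clock: 1.6
tcp_pos: [545.4, -77.2, 271.1]
orientation: [-0.0, 0.837, 0.547, -0.0]
wrist_force: [0.5, -0.6, 0.8]
finger_gap: 0.994
```

```bash
python3 -c "
from h import *
o=get_obs();print({k:np.round(v,3) for k,v in o.items()})"
```

```text
{'clock': np.float64(1.6), 'qpos': array([ 0.802,  0.376, -0.893,  1.747,  0.316,  1.171, -0.595]), 'qvel': array([-0.853,  0.467, -0.122, -0.445,  0.394,  0.195, -0.358]), 'effort': array([  3.036, -43.936,  -9.369, -25.529,  -0.716,  -0.136,   0.439]), 'tcp_pos': array([545.362, -77.201, 271.063]), 'orientation': array([-0.   ,  0.837,  0.547, -0.   ]), 'wrist_force': array([ 0.477, -0.568,  0.819]), 'wrist_torque': array([-0.052, -0.04 ,  0.017]), 'finger_gap': np.float64(0.994)}
```

Call:
jog_arm --increments '[[[-0.04,0.02,-1.6],[0,0,0]],[[0,0,-1.6],[0,0,0]],[[0,0,-1.6],[0,0,0]],[[0,0,-1.6],[0,0,0]],[[0,0,0],[0,0,0]]]'

```text
clock: 2.1
tcp_pos: [542.1, -79.7, 204.3]
orientation: [-0.002, 0.838, 0.545, -0.002]
wrist_force: [-0.6, 0.4, 0.4]
finger_gap: 0.998
```

Call:
jog_arm --increments '[[[0,0,0],[0,0,0]],[[0,0,0],[0,0,0]],[[0,0,0],[0,0,0]],[[0,0,0],[0,0,0]],[[0,0,0],[0,0,0]]]' --fingers 2.0 --squeeze 80

```text
clock: 2.6
tcp_pos: [546.2, -79.0, 208.7]
orientation: [0.001, 0.838, 0.545, 0.001]
wrist_force: [2.8, -1.3, 2.9]
finger_gap: 0.283
```

```bash
cat > o.py <<'E'
from h import *
o=get_obs(); q=o["orientation"]
print(round(o["clock"],2),"tcp",o["tcp_pos"].round(1),"jaw deg",round(np.degrees(2*np.arctan2(q[2],q[1]))-90,2),"F",o["wrist_force"].round(1),"T",o["wrist_torque"].round(3),"gap mm",round(o["finger_gap"]*85.4,1),"q",o["qpos"].round(2))
E
python3 - <<'E'
import o
from h import *
d=get_image("side"); save("grip",cv2.resize(d["img"][150:290,250:436],(797,600),interpolation=cv2.INTER_CUBIC))
E
```

```text
2.6 tcp [546.2 -79.  208.7] jaw deg -23.9 F [ 2.8 -1.3  2.9] T [-0.21  -0.284 -0.248] gap mm 24.2 q [ 0.77  0.44 -0.86  1.82  0.38  1.05 -0.65]
```

View pics/grip.png

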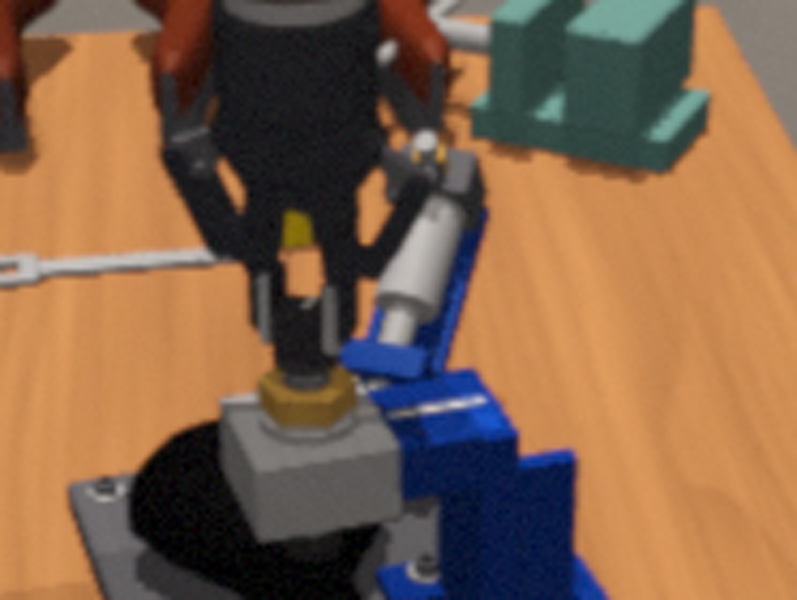

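Call:
jog_arm --increments '[[[0,0,0],[0,0,-0.08]],[[0,0,0],[0,0,-0.1]],[[0,0,0],[0,0,-0.1]],[[0,0,0],[0,0,-0.1]],[[0,0,0],[0,0,-0.1]]]'

```text
clock: 3.15
tcp_pos: [546.0, -78.7, 208.4]
orientation: [0.001, 0.944, 0.33, 0.001]
wrist_force: [2.7, -2.3, 2.6]
finger_gap: 0.284
```

```bash
python3 o.py
```

```text
3.15 tcp [546.  -78.7 208.4] jaw deg -51.46 F [ 2.7 -2.3  2.6] T [-0.32  -0.631  0.699] gap mm 24.2 q [ 0.69  0.41 -0.75  1.82  0.32  1.03 -1.08]
```

Call:
jog_arm --increments '[[[0,0,0],[0,0,-0.1]],[[0,0,0],[0,0,-0.1]],[[0,0,0],[0,0,-0.1]],[[0,0,0],[0,0,-0.06]],[[0,0,0],[0,0,0]]]'

```text
clock: 3.65
tcp_pos: [545.9, -78.6, 208.1]
orientation: [0.001, 0.988, 0.157, 0.002]
wrist_force: [4.5, -1.9, 2.3]
finger_gap: 0.285
```

Call:
jog_arm --increments '[[[0,0,0],[0,0,0]],[[0,0,0],[0,0,0]],[[0,0,0],[0,0,0]],[[0,0,0],[0,0,0]],[[0,0,0],[0,0,0]]]'

```text
clock: 4.15
tcp_pos: [545.9, -78.6, 208.1]
orientation: [0.0, 0.988, 0.158, 0.002]
wrist_force: [4.1, -1.5, 1.4]
finger_gap: 0.283
```

```bash
python3 o.py
```

```text
4.15 tcp [545.9 -78.6 208.1] jaw deg -71.86 F [ 4.1 -1.5  1.4] T [-0.248 -0.895  0.267] gap mm 24.2 q [ 0.64  0.39 -0.67  1.82  0.28  1.02 -1.4 ]
```

Call:
jog_arm --increments '[[[0,0,0],[0,0,-0.06]],[[0,0,0],[0,0,-0.05]],[[0,0,0],[0,0,0]],[[0,0,0],[0,0,0]],[[0,0,0],[0,0,0]]]'

```text
clock: 4.65
tcp_pos: [546.0, -78.5, 208.1]
orientation: [0.0, 0.995, 0.103, 0.002]
wrist_force: [4.8, -2.4, 2.0]
finger_gap: 0.284
```

```bash
python3 o.py
```

```text
4.65 tcp [546.  -78.5 208.1] jaw deg -78.14 F [ 4.8 -2.4  2. ] T [-0.304 -0.951  0.345] gap mm 24.3 q [ 0.62  0.39 -0.65  1.82  0.27  1.02 -1.5 ]
```

Call:
jog_arm --increments '[[[0,0,0],[0,0,0]],[[0,0,0],[0,0,0]],[[0,0,0],[0,0,0]],[[0,0,0],[0,0,0]],[[0,0,1],[0,0,0]]]' --fingers 8.5

```text
clock: 5.15
tcp_pos: [543.1, -78.2, 216.3]
orientation: [-0.001, 0.995, 0.102, -0.002]
wrist_force: [0.1, 0.0, 0.4]
finger_gap: 0.996
```

Call:
jog_arm --increments '[[[0,0,2],[0,0,0.1]],[[0,0,2.5],[0,0,0.14]],[[0,0,2],[0,0,0.14]],[[-2,-1,1],[0,0,0.14]],[[-3,-3,0],[0,0,0.14]]]'

```text
clock: 5.65
tcp_pos: [497.9, -113.9, 295.1]
orientation: [0.001, 0.907, 0.422, 0.002]
wrist_force: [1.2, -1.8, 0.1]
finger_gap: 0.994
```

Call:
jog_arm --increments '[[[-3,-3,0],[0,0,0.14]],[[-3,-3,0],[0,0,0.14]],[[-3,-3,0],[0,0,0.14]],[[-1,-2,0],[0,0,0.14]],[[0,0,0],[0,0,0.14]]]'

```text
clock: 6.15
tcp_pos: [404.1, -220.9, 293.1]
orientation: [0.0, 0.728, 0.686, -0.001]
wrist_force: [-0.1, 0.7, -0.2]
finger_gap: 0.996
```

```bash
cat > look.py <<'E'
import sys
from h import *
import o
n=sys.argv[1]
t=get_image("top"); np.save(n+".npy",t,allow_pickle=True)
s=get_image("side"); np.save(n+"s.npy",s,allow_pickle=True)
a=cv2.resize(t["img"][210:258,335:383],(400,400),interpolation=cv2.INTER_CUBIC)
b=cv2.resize(s["img"][210:270,295:355],(400,400),interpolation=cv2.INTER_CUBIC)
save(n,np.hstack([a,b]))
P=pts(t); Z=P[...,2]; im=t["img"].astype(int)
def xy(m,h): 
    v,u=np.nonzero(m); return np.array([ray(t,a,b,h)[:2] for a,b in zip(u,v)],np.float32)
b=np.zeros((480,640),bool); b[224:245,348:370]=1
m=b&(Z>214)&(Z<240); q=xy(m,227); print("head",cv2.minAreaRect(q),len(q))
b[222:250,340:378]=1
hsv=cv2.cvtColor(t["img"],cv2.COLOR_RGB2HSV)
g=b&(hsv[...,0]>12)&(hsv[...,0]<32)&(hsv[...,1]>110)&(hsv[...,2]>90); gq=xy(g,187.5)
h=cv2.convexHull(gq)[:,0].astype(float); c=np.array([544.8,-77.1])
# hexagon angle: minimise max flat-support mismatch
best=min((np.std([max((h-c)@[np.cos(np.radians(a+60*k)),np.sin(np.radians(a+60*k))]) for k in range(6)])+np.mean([max((h-c)@[np.cos(np.radians(a+60*k)),np.sin(np.radians(a+60*k))]) for k in range(6)]),a) for a in range(60))
print("nut flat-normal deg (mod 60)",best,cv2.minEnclosingCircle(gq))
E
python3 look.py l1
```

```text
6.15 tcp [ 404.1 -220.9  293.1] jaw deg -3.44 F [-0.1  0.7 -0.2] T [-0.007 -0.02  -0.003] gap mm 85.1 q [ 1.2   0.12 -0.81  1.92  0.1   1.14  0.29]
head ((544.960693359375, -76.8893814086914), (26.288299560546875, 26.049203872680664), 12.040447235107422) 123
nut flat-normal deg (mod 60) (np.float64(20.984785998269864), 26) ((544.9840698242188, -76.22444152832031), 22.643129348754883)
```

View pics/l1.png

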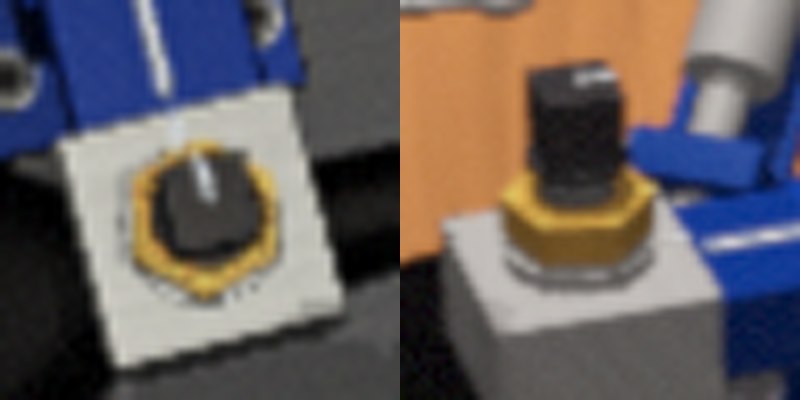

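Call:
jog_arm --increments '[[[2,2,0],[0,0,0.14]],[[3,3,0],[0,0,0.14]],[[3,3,0],[0,0,0.14]],[[3,3,0],[0,0,0.14]],[[2,2,0],[0,0,0.14]]]'

```text
clock: 6.75
tcp_pos: [538.3, -83.5, 293.3]
orientation: [0.0, 0.446, 0.895, 0.001]
wrist_force: [0.2, 0.1, 0.1]
finger_gap: 0.994
```

Call:
jog_arm --increments '[[[1,1.3,0],[0,0,0.14]],[[0,0,0],[0,0,0.14]],[[0,0,0],[0,0,0.14]],[[0,0,0],[0,0,0.14]],[[0,0,0],[0,0,0.14]]]'

```text
clock: 7.25
tcp_pos: [546.6, -73.2, 293.0]
orientation: [0.0, 0.113, 0.994, 0.0]
wrist_force: [-0.7, 0.1, -0.5]
finger_gap: 0.996
```

```bash
python3 o.py
```

```text
7.25 tcp [546.6 -73.2 293. ] jaw deg 76.98 F [-0.7  0.1 -0.5] T [ 0.03  -0.038  0.015] gap mm 85.1 q [ 0.95  0.44 -1.13  1.71  0.42  1.25  1.07]
```

Call:
jog_arm --increments '[[[0,0,0],[0,0,0.14]],[[0,0,0],[0,0,0.14]],[[0,0,0],[0,0,0.14]],[[0,0,0],[0,0,0.14]],[[0,0,0],[0,0,0.14]]]'

```text
clock: 7.75
tcp_pos: [546.5, -73.4, 293.0]
orientation: [0.0, -0.234, 0.972, -0.0]
wrist_force: [-0.1, -0.2, 0.6]
finger_gap: 0.999
```

```bash
python3 o.py
```

```text
7.75 tcp [546.5 -73.4 293. ] jaw deg 117.06 F [-0.1 -0.2  0.6] T [ 0.    -0.005  0.011] gap mm 85.3 q [ 1.03  0.54 -1.29  1.71  0.53  1.31  1.67]
```

Call:
jog_arm --increments '[[[-0.05,-0.1,0],[0,0,0.14]],[[-0.05,-0.1,0],[0,0,0.14]],[[-0.05,-0.1,-1],[0,0,0.14]],[[0,-0.07,-2],[0,0,0.14]],[[0,0,-2],[0,0,0]]]'

```text
clock: 8.25
tcp_pos: [545.3, -77.4, 242.3]
orientation: [0.0, -0.492, 0.87, 0.0]
wrist_force: [0.1, 0.8, -0.3]
finger_gap: 0.995
```

```bash
python3 o.py
```

```text
8.25 tcp [545.3 -77.4 242.3] jaw deg 149.0 F [ 0.1  0.8 -0.3] T [-0.012  0.034  0.063] gap mm 85.0 q [ 1.05  0.67 -1.37  1.77  0.69  1.28  2.11]
```

Call:
jog_arm --increments '[[[0,0,-2],[0,0,0]],[[0,0,-1.5],[0,0,0]],[[0,0,-1],[0,0,0]],[[0,0,0],[0,0,0]],[[0,0,0],[0,0,0]]]'

```text
clock: 8.75
tcp_pos: [545.3, -77.7, 198.1]
orientation: [0.0, -0.492, 0.871, -0.0]
wrist_force: [-0.3, -0.0, 0.1]
finger_gap: 0.993
```

```bash
python3 o.py
```

```text
8.75 tcp [545.3 -77.7 198.1] jaw deg 148.96 F [-0.3 -0.   0.1] T [-0.01   0.034  0.006] gap mm 84.8 q [ 1.02  0.71 -1.31  1.82  0.74  1.21  2.08]
```

Call:
jog_arm --increments '[[[-0.04,0.06,-0.8],[0,0,0]],[[0,0,-0.8],[0,0,0]],[[0,0,-0.6],[0,0,0]],[[0,0,-0.2],[0,0,0]],[[0,0,0],[0,0,0]]]'

```text
clock: 9.25
tcp_pos: [544.2, -77.5, 173.0]
orientation: [-0.0, -0.492, 0.87, 0.0]
wrist_force: [0.0, -0.5, 0.9]
finger_gap: 0.995
```

Call:
jog_arm --increments '[[[0,0,0],[0,0,0]],[[0,0,0],[0,0,0]],[[0,0,0],[0,0,0]],[[0,0,0],[0,0,0]],[[0,0,0],[0,0,0]]]' --fingers 3.0 --squeeze 35

```text
clock: 9.75
tcp_pos: [546.5, -78.6, 174.5]
orientation: [0.001, -0.492, 0.871, -0.002]
wrist_force: [4.6, -3.3, 2.8]
finger_gap: 0.475
```

```bash
python3 - <<'E'
import o
from h import *
d=get_image("side"); save("nut",cv2.resize(d["img"][190:280,270:390],(800,600),interpolation=cv2.INTER_CUBIC))
E
```

```text
9.75 tcp [546.5 -78.6 174.5] jaw deg 148.92 F [ 4.6 -3.3  2.8] T [-0.657 -0.964 -0.008] gap mm 40.6 q [ 1.    0.74 -1.28  1.84  0.77  1.18  2.05]
```

View pics/nut.png

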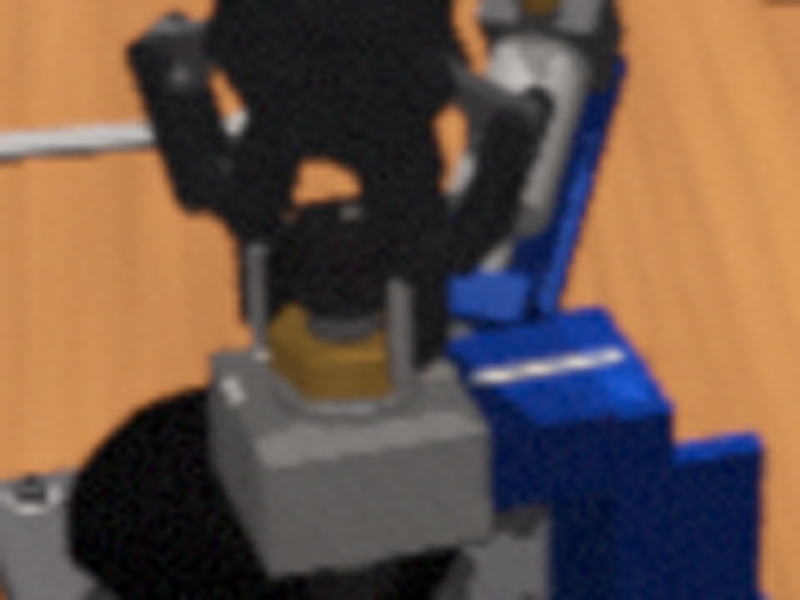

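Call:
jog_arm --increments '[[[0,0,-0.006],[0,0,-0.1]],[[0,0,-0.006],[0,0,-0.1]],[[0,0,-0.006],[0,0,-0.1]],[[0,0,-0.006],[0,0,-0.1]],[[0,0,-0.006],[0,0,-0.1]]]'

```text
clock: 10.3
tcp_pos: [546.5, -78.6, 174.2]
orientation: [0.002, -0.259, 0.966, -0.001]
wrist_force: [3.9, -2.8, 1.8]
finger_gap: 0.477
```

```bash
python3 o.py
```

```text
10.3 tcp [546.5 -78.6 174.2] jaw deg 120.07 F [ 3.9 -2.8  1.8] T [-0.683 -0.967  0.243] gap mm 40.7 q [ 0.96  0.66 -1.18  1.84  0.69  1.12  1.62]
```

Call:
jog_arm --increments '[[[0,0,-0.006],[0,0,-0.1]],[[0,0,-0.006],[0,0,-0.1]],[[0,0,-0.006],[0,0,-0.1]],[[0,0,-0.006],[0,0,-0.1]],[[0,0,0],[0,0,0]]]'

```text
clock: 10.8
tcp_pos: [546.5, -78.5, 174.0]
orientation: [0.002, -0.063, 0.998, -0.001]
wrist_force: [3.9, -3.1, 1.3]
finger_gap: 0.479
```

```bash
python3 o.py
```

```text
10.8 tcp [546.5 -78.5 174. ] jaw deg 97.23 F [ 3.9 -3.1  1.3] T [-0.658 -0.957  0.078] gap mm 40.9 q [ 0.91  0.61 -1.09  1.84  0.62  1.07  1.28]
```

Call:
jog_arm --increments '[[[0,0,-0.006],[0,0,-0.06]],[[0,0,-0.006],[0,0,-0.06]],[[0,0,-0.006],[0,0,-0.06]],[[0,0,-0.006],[0,0,-0.06]],[[0,0,0],[0,0,-0.06]]]'

```text
clock: 11.3
tcp_pos: [546.5, -78.5, 173.8]
orientation: [0.002, 0.087, 0.996, -0.001]
wrist_force: [3.6, -3.2, 1.7]
finger_gap: 0.481
```

```bash
python3 o.py
```

```text
11.3 tcp [546.5 -78.5 173.8] jaw deg 80.07 F [ 3.6 -3.2  1.7] T [-0.708 -0.948  0.171] gap mm 41.1 q [ 0.87  0.57 -1.03  1.84  0.56  1.05  1.02]
```

Call:
jog_arm --increments '[[[0,0,-0.004],[0,0,-0.05]],[[0,0,-0.004],[0,0,-0.05]],[[0,0,-0.004],[0,0,-0.05]],[[0,0,-0.004],[0,0,-0.05]],[[0,0,0],[0,0,-0.05]]]'

```text
clock: 11.8
tcp_pos: [546.5, -78.4, 173.7]
orientation: [0.002, 0.21, 0.978, -0.0]
wrist_force: [4.6, -2.8, 2.8]
finger_gap: 0.477
```

```bash
python3 o.py
```

```text
11.8 tcp [546.5 -78.4 173.7] jaw deg 65.78 F [ 4.6 -2.8  2.8] T [-0.694 -0.889  0.206] gap mm 40.8 q [ 0.84  0.54 -0.97  1.85  0.52  1.03  0.8 ]
```

Running torque is still about 0.2 N m, so the nut isn't home yet.

Call:
jog_arm --increments '[[[0,0,-0.004],[0,0,-0.05]],[[0,0,-0.004],[0,0,-0.05]],[[0,0,-0.004],[0,0,-0.05]],[[0,0,-0.004],[0,0,-0.05]],[[0,0,0],[0,0,-0.05]]]'

```text
clock: 12.3
tcp_pos: [546.5, -78.5, 173.5]
orientation: [0.002, 0.33, 0.944, 0.0]
wrist_force: [4.0, -3.7, 2.1]
finger_gap: 0.479
```

```bash
python3 o.py
```

```text
12.3 tcp [546.5 -78.5 173.5] jaw deg 51.45 F [ 4.  -3.7  2.1] T [-0.718 -0.901  0.191] gap mm 40.9 q [ 0.8   0.52 -0.91  1.85  0.48  1.01  0.58]
```

Call:
jog_arm --increments '[[[0,0,-0.004],[0,0,-0.05]],[[0,0,-0.004],[0,0,-0.05]],[[0,0,-0.004],[0,0,-0.05]],[[0,0,-0.004],[0,0,-0.05]],[[0,0,0],[0,0,-0.05]]]'

```text
clock: 12.8
tcp_pos: [546.5, -78.5, 173.4]
orientation: [0.002, 0.445, 0.895, 0.0]
wrist_force: [3.7, -3.0, 1.8]
finger_gap: 0.483
```

```bash
python3 o.py
```

```text
12.8 tcp [546.5 -78.5 173.4] jaw deg 37.13 F [ 3.7 -3.   1.8] T [-0.671 -0.879  0.213] gap mm 41.3 q [ 0.76  0.5  -0.85  1.85  0.44  1.    0.37]
```

Call:
jog_arm --increments '[[[0,0,-0.004],[0,0,-0.05]],[[0,0,-0.004],[0,0,-0.05]],[[0,0,-0.004],[0,0,-0.05]],[[0,0,-0.004],[0,0,-0.05]],[[0,0,0],[0,0,-0.05]]]'

```text
clock: 13.3
tcp_pos: [546.5, -78.5, 173.3]
orientation: [0.002, 0.553, 0.833, 0.001]
wrist_force: [4.2, -2.9, 3.1]
finger_gap: 0.479
```

```bash
python3 o.py
```

```text
13.3 tcp [546.5 -78.5 173.3] jaw deg 22.81 F [ 4.2 -2.9  3.1] T [-0.738 -0.794  0.206] gap mm 40.9 q [ 0.72  0.48 -0.8   1.85  0.41  0.98  0.15]
```

Call:
jog_arm --increments '[[[0,0,-0.004],[0,0,-0.05]],[[0,0,-0.004],[0,0,-0.05]],[[0,0,-0.004],[0,0,-0.05]],[[0,0,-0.004],[0,0,-0.05]],[[0,0,0],[0,0,-0.05]]]'

```text
clock: 13.8
tcp_pos: [546.6, -78.5, 173.3]
orientation: [0.002, 0.653, 0.758, 0.001]
wrist_force: [3.6, -3.2, 4.0]
finger_gap: 0.48
```

```bash
python3 o.py
```

```text
13.8 tcp [546.6 -78.5 173.3] jaw deg 8.51 F [ 3.6 -3.2  4. ] T [-0.701 -0.67   0.362] gap mm 41.0 q [ 0.68  0.46 -0.74  1.85  0.37  0.97 -0.07]
```

Call:
jog_arm --increments '[[[0,0,0],[0,0,-0.025]],[[0,0,0],[0,0,-0.025]],[[0,0,0],[0,0,-0.025]],[[0,0,0],[0,0,-0.025]],[[0,0,0],[0,0,-0.02]]]'

```text
clock: 14.3
tcp_pos: [546.5, -78.5, 173.3]
orientation: [0.002, 0.696, 0.718, 0.001]
wrist_force: [2.7, -3.5, 3.4]
finger_gap: 0.482
```

```bash
python3 o.py
```

```text
14.3 tcp [546.5 -78.5 173.3] jaw deg 1.72 F [ 2.7 -3.5  3.4] T [-0.778 -0.733  0.483] gap mm 41.1 q [ 0.66  0.45 -0.72  1.85  0.36  0.97 -0.18]
```

Call:
jog_arm --increments '[[[0,0,0],[0,0,-0.02]],[[0,0,0],[0,0,0]],[[0,0,0],[0,0,0]],[[0,0,0],[0,0,0]],[[0,0,0],[0,0,0]]]'

```text
clock: 14.8
tcp_pos: [546.5, -78.5, 173.2]
orientation: [0.002, 0.703, 0.711, 0.001]
wrist_force: [3.0, -4.0, 3.7]
finger_gap: 0.477
```

```bash
python3 o.py
```

```text
14.8 tcp [546.5 -78.5 173.2] jaw deg 0.62 F [ 3.  -4.   3.7] T [-0.782 -0.713  0.407] gap mm 40.7 q [ 0.66  0.45 -0.71  1.85  0.35  0.97 -0.2 ]
```

Call:
jog_arm --increments '[[[0,0,0],[0,0,0]],[[0,0,0],[0,0,0]],[[0,0,0],[0,0,0]],[[0,0,0],[0,0,0]],[[0,0,1],[0,0,0]]]' --fingers 8.5

```text
clock: 15.3
tcp_pos: [543.1, -77.3, 180.9]
orientation: [-0.002, 0.703, 0.711, -0.001]
wrist_force: [-1.4, -0.7, 0.3]
finger_gap: 0.994
```

Call:
jog_arm --increments '[[[0,0,2],[0,0,0]],[[0,0,2.5],[0,0,0]],[[0,0,2.5],[0,0,0]],[[0,0,2.5],[0,0,0]],[[0,0,1.5],[0,0,0]]]'

```text
clock: 15.8
tcp_pos: [545.3, -77.1, 294.6]
orientation: [0.001, 0.703, 0.711, 0.001]
wrist_force: [0.4, 0.3, -0.0]
finger_gap: 0.995
```

Call:
jog_arm --increments '[[[-2,-2,0],[0,0,0]],[[-4,-3,0],[0,0,0]],[[-4,-3,0],[0,0,0]],[[-3,-3,0],[0,0,0]],[[-2,-3,0],[0,0,0]]]'

```text
clock: 16.3
tcp_pos: [391.8, -218.4, 292.0]
orientation: [-0.0, 0.704, 0.71, -0.001]
wrist_force: [-0.2, -1.0, -0.5]
finger_gap: 0.997
```

```bash
python3 look.py l2
```

```text
16.3 tcp [ 391.8 -218.4  292. ] jaw deg 0.54 F [-0.2 -1.  -0.5] T [-0.022  0.011 -0.022] gap mm 85.1 q [ 1.11  0.08 -0.68  1.95  0.05  1.14  0.41]
head ((544.6795043945312, -76.95338439941406), (26.830320358276367, 26.07998275756836), 12.151525497436523) 125
nut flat-normal deg (mod 60) (np.float64(20.61394322145933), 1) ((545.4800415039062, -76.51695251464844), 22.589632034301758)
```

View pics/l2.png

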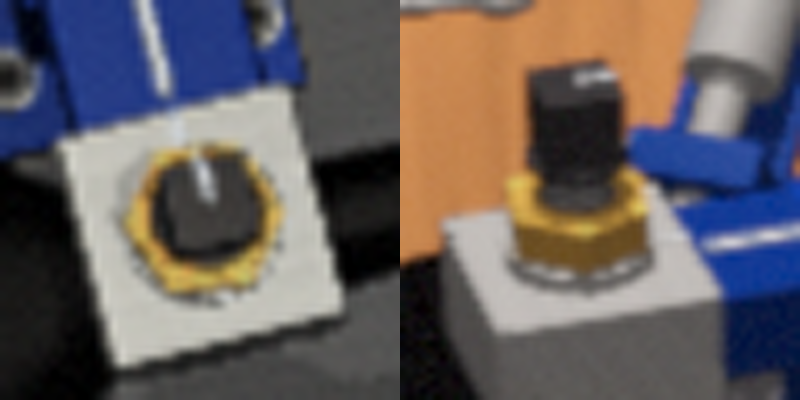

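The head's line at (205,185) still points at the bracket line at (155,60). The nut flats stand at about 1°, where the gripper let go of them at 0.6°.

```bash
python3 -c "
from h import *
hand_in()"
```

```text
the job is handed in; nothing more can be done
```

The spindle is back on its mark, the jam nut is tightened onto its washer, and the job was handed in at about 16 s of the 70 s allowed.

- **Spindle:** I gripped the square head and turned it about 54° clockwise. The top camera gives the head at 12.2° against the bracket line's 12.7°, so it is within about 0.01 rad. It read 12.0° before the nut was tightened, so tightening did not move it.
- **Jam nut:** I ran it down in one grip at 35 N, turning it about 2.6 rad in all. The torque ran at about 0.2 N m, then rose when the nut met the washer. I stopped at 0.48 N m, then turned it 0.02 rad more; with the arm holding still it read 0.41 N m. After letting go, the nut flats were at about 1°, where the gripper had left them at 0.6°.
- **Rest of the scene:** the gripper is open and clear of everything, and the wrist force reads about zero. I kept away from the spanner, bottle and bin, but did not measure their positions again at the end.

No check failed or disagreed. The nut's pressing force on the washer cannot be measured directly, so I judged it from the torque.

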